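Seat a feed roller on the checking stand and slide the keeper in behind it

TASK

Push the long steel roller up the ramp of the checking stand with your fingertips and over the crest until it rests against the end stop, staying with it so that it never runs free on the slope, and without gripping or lifting it. Then push the small post of the keeper towards the lane until the keeper slide is fully in behind the roller. Do not grip the post either, and leave the other things on the bench where they are.

Things in the scene. Friction and masses are not known exactly. Their poses are not given: they have to be found in the camera images.
- stand: Fixed grey steel roller checking stand. Origin: on the table, mid-lane; x runs uphill along the lane, y to its left, z up. The lane is 150 mm wide (y -75 to 75) between 6 mm rails rising 12 mm above the deck all along. Flat apron, top z 8 mm, x -165 to -75, with a tail lip (top z 14) at x -165 to -159. Left of the seat a gauge head: x 57 to 133, y 83 to 143, top z 60.
- ramp_foot (a point): Foot of the ramp, mid-lane on the deck: stand x -75, z 8 mm. From here the deck rises evenly (about 7 degrees) to the crest. A roller let go on the ramp rolls back down.
- crest (a point): Crest of the ramp, mid-lane on the deck: stand x 75, z 26 mm. Beyond it the seat falls evenly to z 21 mm at the end stop (x 125). A roller past the crest rolls to the end stop by itself and stays there.
- stop_face (a point): Middle of the face of the upright end stop, 162 mm wide, top at z 55 mm: stand x 125; this point is at z 45 mm. A roller fully home touches it and has its centre 22 mm before it (stand x 103, z 45).
- roller: The long steel roller, polished and slippery (friction about 0.35), 44 mm in diameter, 120 mm long, about 0.35 kg, two thin dark bands. Starts at rest on the flat apron, lying across the lane. Origin at its centre; its y axis is the roller's axis (across the lane); x and z turn with it as it rolls.
- keeper (a joint): Keeper slide (m): 0 fully out, right of the lane; 0.052 fully in, at its end. Moves along the stand's +y, takes about 2 N, stays where left. A flat steel bar 15 mm wide (stand x 60 to 75), 80 mm long, z 40 to 52 mm, passing over the right rail; nose at stand y -82 when out, -30 when in, just behind a seated roller. Guide block under it: x 52 to 83, y -164 to -82, top z 39.
- keeper_post (a point): Middle of the upright steel post on the keeper slide, pushed to move it: 12 mm in diameter with a 16 mm black cap at the top, from z 52 to 90 mm above the table. This point is on the post's axis, 71 mm above the table, at stand x 67.5 and y -148 plus the keeper's value. It moves with the keeper.
- sleeve: Bystander: steel bearing sleeve standing on end, 42 mm outside, 40 mm high, left of the stand's ramp. Origin at the centre of its underside.
- short_roller: Bystander: short solid steel roller standing on end, 36 mm diameter, 60 mm high, left of the stand. Origin at the centre of its underside.
- screwdriver: Bystander: screwdriver 170 mm long lying to the right of the stand's ramp. Origin under its middle, x along it.
- wrench: Bystander: wrench 150 mm long lying on the right. Origin under its middle.
- spray_can: Bystander: spray can 56 mm in diameter, 160 mm high, on the left. Origin at the centre of its underside.
- tub: Bystander: red open tub 100 x 80 x 40 mm on the left. Origin at the centre of its underside.
- spool: Bystander: spool 56 mm in diameter, 40 mm high, on the right. Origin at the centre of its underside.
Not all that is in view belongs to the job. What is shaped like the roller but brown, orange or yellow is not meant.

How it is judged:
On the way, in this order (a step that is already met when the one before it is completed fails the run):
1. the roller is on the slope of the ramp, pushed by the fingers (x of roller in the frame of stand between -0.04 and 0.065 m and contact force between roller and the fingers above 0.05 N).
2. the roller rests against the end stop, with the keeper still out (x of roller in the frame of stand between 0.098 and 0.109 m and y of roller in the frame of stand between -0.02 and 0.02 m and z of roller in the frame of stand between 0.04 and 0.05 m and angle between the y axis of roller and the y axis of stand, either way round below 0.12 rad and linear speed of roller below 0.03 m/s and value of joint keeper below 0.02 m), for 0.2 s.
3. the keeper is fully in (value of joint keeper above 0.045 m), for 0.1 s.
At the end, for the whole second after the job is handed in: The roller rests in the seat against the end stop (its centre within about 5 mm of the fully home position along the lane, within 20 mm of the lane's middle, square to the lane within 0.12 rad, at seat height, still), and the keeper is in by more than 45 of its 52 mm (x of roller in the frame of stand between 0.098 and 0.109 m and y of roller in the frame of stand between -0.02 and 0.02 m and z of roller in the frame of stand between 0.04 and 0.05 m and angle between the y axis of roller and the y axis of stand, either way round below 0.12 rad and linear speed of roller below 0.03 m/s and value of joint keeper above 0.045 m); the robot touches nothing.
It fails at once if the roller runs free on the slope (faster than 0.2 m/s with no finger on it) (x of roller in the frame of stand between -0.06 and 0.065 m and linear speed of roller above 0.2 m/s and contact force between roller and the fingers below 0.01 N and contact force between roller and the arm below 0.01 N).
It fails at once if the roller is lifted off the deck (z of roller in the frame of stand above 0.065 m or (x of roller in the frame of stand below 0 m and z of roller in the frame of stand above 0.055 m) or (x of roller in the frame of stand below -0.07 m and z of roller in the frame of stand above 0.045 m)).
It fails at once if the roller is taken between the fingers (distance between the grasp point and roller below 0.024 m).
It fails at once if the keeper's post is taken between the fingers (horizontal distance between the grasp point and keeper_post below 0.009 m and height (world z) of the grasp point below 0.102 m).
It fails at once if another thing on the bench is moved by more than 20 mm or tipped (distance of any of sleeve, short_roller, screwdriver, wrench, spray_can, tub, spool from where it was at the start of the episode above 0.02 m or angle between any of spray_can, sleeve, short_roller's own z axis and vertical above 0.3 rad).
It also fails if it takes over 50 s, if anything falls off the work surface, if the arm or the gripper's body presses on something with over 40 N, if the wrist force passes 120 N, or if a joint passes its speed limit or range.

ROBOT

A 7-joint arm with a two-finger parallel gripper is mounted at the origin on the work surface. World frame = base frame: x ahead of the robot, y to its left, z up, the work surface at z = 0. Lengths are in m, angles in rad, forces in N, time in s.
With the tool pointing down it reaches from about 0.4 to 0.85 m from the base axis. Payload 4.5 kg.
Tool frame: the origin (TCP) lies on the centre line of the jaws, within the pads' length; the fingertips stand 11 mm ahead of it and the grasp point (between the pads) lies 8 mm behind it; z points along the fingers, y is the line along which they close (so a half turn about z gives the same grasp; the last joint's range is limited). The gripper opens to 88 mm and grips with 3 to 60 N. Pads are 18 mm wide; open, the fingers measure 123 mm over their backs; the gripper's body (75 mm by 187 mm) begins 45 mm behind the grasp point.
Start: joints at [-1.113, 0.689, -0.195, 1.565, 0.157, 0.902, -0.215], TCP at [0.257, 0.57, 0.25] pointing down, gripper open.
Joint ranges: [-3.01, 3.01], [-0.46, 2.08], [-1.47, 1.51], [0.13, 2.56], [-1, 4.14], [0.04, 2.09], [-2.66, 2.66]. Speed limits (rad/s): [2.57, 2.57, 3.14, 3.14, 3.14, 3.14, 3.14].

INTERFACE

Orientations are given as a unit quaternion [x, y, z, w].
In Python, from plant import * gives the robot as it stands. The module is installed in compiled form; this text tells all that it offers.
- The arm moves only by the tool send_rows, never from a script. Its argument "motion" is a list of rows, each an object of numbers: "x", "y", "z": the shift along the tool's x, y, z in cm; "rx", "ry", "rz": the turn, a rotation vector about the tool's x, y, z in rad; "jaw": the finger opening in cm, from 0 to 8.81. In form: [{"x": .., "y": .., "z": .., "rx": .., "ry": .., "rz": .., "jaw": ..}, ...]. A call has exactly 5 rows; each row shifts and turns the commanded pose from where the row before left it, along the tool's axes as they then stand; what a row does not reach is not made up. A row lasts 1/10 s, in which the tool goes at most 50 mm and 8.59 degrees, less where a joint would pass 70% of its speed; a pose out of reach is approached as far as the arm can. A call is refused whole if a number of a shift passes 5 or a number of a turn 0.15, either way. A call with a gripper value outside its range is refused whole. The fingers move at their own pace and stop on an object; "grip_force" is the grip in N (left out, the last holds). Time passes only in rows, so rows that do not move let the fingers close, or fill a call up. It gives the time, the measured TCP pose, the force, the opening and the grip force at its end, in the units of the state.
- get_state(): the state, without advancing time (a new reading comes with each control period).
- snapshot(name): name is "side" or "top" or "wrist"; returns a dict with "img" (420x560x3 uint8, red, green, blue), "vertical_fov" (degrees; the focal length in pixels is half the picture's height over the tangent of half this angle, whatever the lens; pixels are square), "cx", "cy" (the principal point, pixels), "extrinsics" (4x4, takes a point from camera to world coordinates). Camera axes: x right, y up, looking along -z (the intrinsics and any distortion apply to the point x, -y, -z); pixel columns grow to the right and rows downward; lengths in m; the calibration is good to about 2 mm. A picture is of the moment at which its call begins. There is no depth.
- finish_job(): hands the job in; it is judged then, once.
The state is a dict: "clock": time; "q": joint angles; "qd": joint speeds; "joint_torque": joint torques, N m; "tool_pos": TCP position; "eef_rot": TCP orientation; "contact_force": force on the tool from outside, world axes, zero at the start; "moment": the same for the moment, N m; "opening": opening from 0.0 (shut) to 1.0 (fully open); "finger_force": force on a finger pad.
Only numpy, scipy, OpenCV 4.12 (cv2) and the standard library are available. Lean on these libraries where they do the work, as an engineer would, in place of code of your own. Each camera call takes 0.05 s, during which the arm holds its last target. There are 200 camera calls.

## Working session

There is one attempt and no reset: what is moved stays moved. The work goes in short steps, Python scripts to look and compute and a tool call to move; the robot and the scene stay as the last step left them, time stands still between calls to the robot, and variables do not carry over. Pictures are saved under pics/ and viewed, at most 10 in all, crops included, and the job is handed in when it is done.

Besides the shell and the picture viewer there is one more tool, called after "Emit:" by a JSON object that holds its "op" and its "data", one argument or row to a line. send_rows: Moves the arm, as the interface text tells. Its arguments: {"type":"object","properties":{"motion":{"type":"array"},"grip_force":{"type":"number"}},"required":["motion"]}

```bash
mkdir -p pics
cat > h.py <<'E'
from plant import *
import numpy as np, cv2
def cam(n,f=None):
    s=snapshot(n)
    if f: cv2.imwrite('pics/'+f,s['img'][:,:,::-1])
    return s
def F(s): return s['img'].shape[0]/2/np.tan(np.radians(s['vertical_fov'])/2)
def ray(s,u,v):
    T=np.array(s['extrinsics']);f=F(s)
    d=T[:3,:3]@np.array([(u-s['cx'])/f,-(v-s['cy'])/f,-1.]);return T[:3,3],d/np.linalg.norm(d)
def onz(s,u,v,z):
    o,d=ray(s,u,v);return o+d*(z-o[2])/d[2]
def tri(s1,p1,s2,p2):
    o1,d1=ray(s1,*p1);o2,d2=ray(s2,*p2)
    t=np.linalg.lstsq(np.c_[d1,-d2],o2-o1,rcond=None)[0]
    a=o1+t[0]*d1;b=o2+t[1]*d2;return (a+b)/2,np.linalg.norm(a-b)
def proj(s,P):
    T=np.array(s['extrinsics']);c=T[:3,:3].T@(np.array(P)-T[:3,3]);f=F(s)
    return s['cx']+f*c[0]/-c[2], s['cy']+f*c[1]/c[2]
E
python3 - <<'E'
from h import *
for n in('top','side'):
    s=cam(n,n+'0.png'); print(n,{k:(v if k!='img' else v.shape) for k,v in s.items()})
print(get_state())
E
```

```text
top {'img': (420, 560, 3), 'vertical_fov': 42.127522009993115, 'cx': 282.8006338683482, 'cy': 211.68659728827112, 'extrinsics': array([[ 0.02289874,  0.99697746, -0.07424005,  0.35551814],
       [-0.99972557,  0.02320244,  0.00323087,  0.00331523],
       [ 0.00494366,  0.07414569,  0.99723517,  1.70757226],
       [ 0.        ,  0.        ,  0.        ,  1.        ]])}
side {'img': (420, 560, 3), 'vertical_fov': 48.98147848212286, 'cx': 283.8121357857096, 'cy': 204.00933560530441, 'extrinsics': array([[ 0.92360641,  0.28165526, -0.26004138,  0.12476551],
       [-0.38333752,  0.68193362, -0.62291162, -0.80388905],
       [ 0.00188462,  0.67500878,  0.73780729,  1.02909843],
       [ 0.        ,  0.        ,  0.        ,  1.        ]])}
{'clock': 0.1, 'q': array([-1.11318031,  0.6898981 , -0.19454547,  1.5661831 ,  0.15731429,
        0.90251948, -0.2150574 ]), 'qd': array([ 0.00038787, -0.00309049,  0.0007826 , -0.00470705, -0.00092318,
       -0.00239477,  0.00013342]), 'joint_torque': array([-3.04481779e-03, -5.28503215e+01, -1.27136707e+00, -1.53837812e+01,
       -5.25569427e-02,  1.95592824e-03,  1.55211438e-05]), 'tool_pos': array([0.25683848, 0.56921044, 0.2490073 ]), 'eef_rot': array([ 2.10256924e-01,  9.77645833e-01, -7.99037054e-04, -1.13835561e-04]), 'contact_force': array([-0.04691673,  0.01477437, -0.86860535]), 'moment': array([ 0.01947439,  0.03501196, -0.04024556]), 'finger_force': 0.0, 'opening': 1.0027001648226492}
```

View pics/top0.png

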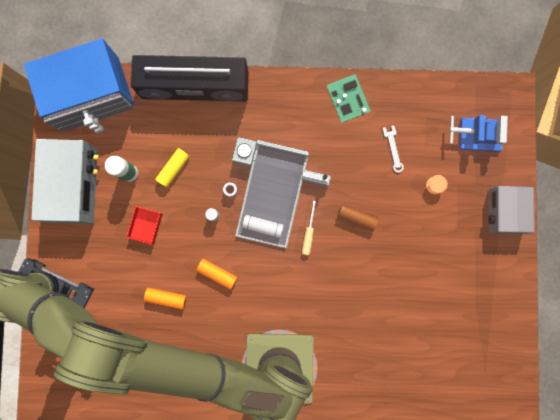

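View pics/side0.png

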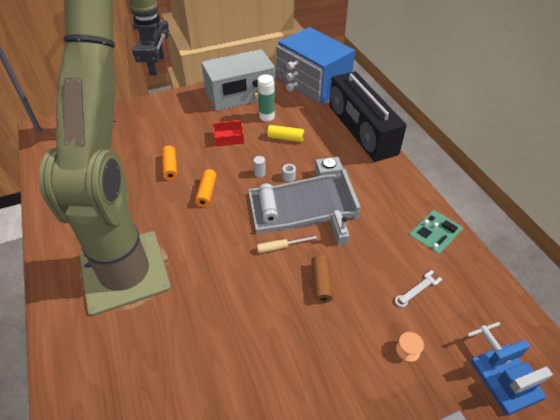

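Top view: the candidates shaped like the roller are silver (262,226) lying in the stand, orange (217,274) and (165,298), yellow (172,167), brown (358,217). The short silver one standing at (211,214) is the bystander. I choose the silver one in the lane. The keeper is at about (316,178) and the stop at the top end (280,148). Next is one close crop to check this, with both views side by side.

Run:
```python
import cv2,numpy as np
a=cv2.imread('pics/top0.png')[130:260,225:340];b=cv2.imread('pics/side0.png')[145:255,240:365]
a=cv2.resize(a,None,fx=3.4,fy=3.4,interpolation=2);b=cv2.resize(b,None,fx=3.2,fy=3.2,interpolation=2)
o=np.zeros((442,800,3),np.uint8);o[:a.shape[0],:a.shape[1]]=a;o[:b.shape[0],395:395+b.shape[1]]=b
cv2.imwrite('pics/c0.png',o);print(a.shape,b.shape)
```

```text
(442, 391, 3) (352, 400, 3)
```

View pics/c0.png

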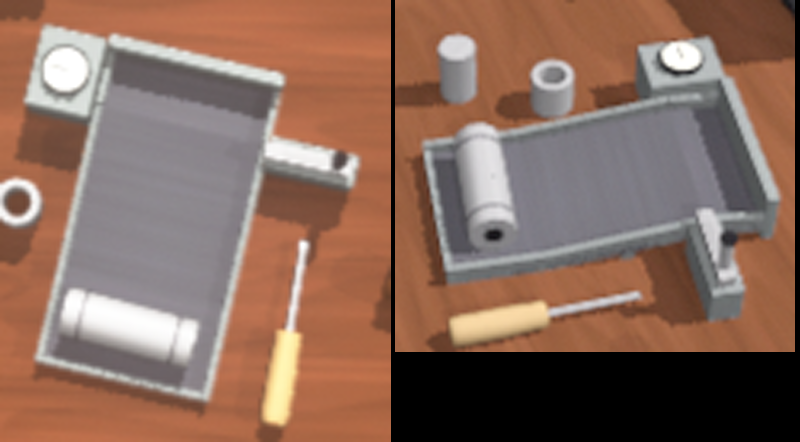

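The crop confirms it: a silver roller with two bands lies across the lane on the apron, the keeper is out, and the black post cap is at crop (340,160). Now I triangulate.

Run:
```python
from h import *
t=cam('top');s=cam('side')
T=lambda u,v:(225+u/3.4-.35,130+v/3.4-.35)
S=lambda u,v:(240+(u-395)/3.2-.35,145+v/3.2-.35)
for n,a,b in [('cap',T(340,160),S(728,237)),('lipL',T(38,360),S(426,145)),('lipR',T(208,400),S(447,270)),
 ('stopR',T(285,77),S(775,200)),('stopL',T(110,38),S(727,82)),('short',T(0,0),None)]:
    if b: print(n,*tri(t,a,s,b))
# bright roller mask
img=t['img'];g=img.min(2);m=np.zeros(g.shape,np.uint8);m[210:245,238:292]=(g[210:245,238:292]>165)*255
n,l,st,c=cv2.connectedComponentsWithStats(m);i=1+st[1:,4].argmax();print(st[i])
r=cv2.minAreaRect(cv2.findContours((l==i).astype(np.uint8),0,1)[0][0].reshape(-1,1,2));print(r)
for p in cv2.boxPoints(r): print(onz(t,*p,.035))
print('rc',onz(t,*r[0],.045))
A=onz(t,*T(38,360),.02);B=onz(t,*T(208,400),.02);C=onz(t,*T(285,77),.055);D=onz(t,*T(110,38),.055)
print(A,B,C,D,np.linalg.norm(A-B),np.linalg.norm(C-D),np.linalg.norm((A+B-C-D)[:2])/2)
x=(C+D-A-B)[:2];print('yaw',np.arctan2(x[1],x[0]),[np.arctan2(*(p-q)[[0,1]]*[-1,1])for p,q in((A,B),(D,C))])
```

```text
cap [ 0.58280197 -0.12418409  0.09310424] 0.0010021748350747509
lipL [0.40449756 0.14108878 0.02104911] 0.001409907216479551
lipR [ 0.37041726 -0.01378743  0.02417483] 0.00135166935051475
stopR [ 0.66069645 -0.07562053  0.05679562] 0.003908637933832767
stopL [0.69484293 0.08267491 0.04996511] 0.0018075281831484123
[243 215  41  21 482]
((262.4422912597656, 224.71153259277344), (40.52007293701172, 12.191104888916016), 15.255120277404785)
[0.43530227 0.12430305 0.035     ]
[0.47170611 0.11548108 0.035     ]
[ 0.44168699 -0.00541366  0.035     ]
[0.40537186 0.00359542 0.035     ]
rc [0.43799767 0.05912632 0.045     ]
[0.40385077 0.14137175 0.02      ] [ 0.37110416 -0.01402126  0.02      ] [ 0.66284562 -0.07652045  0.055     ] [0.69465675 0.08208434 0.055     ] 0.15880594486534483 0.16176349361868075 0.2975707837339817
yaw -0.20609044609868082 [np.float64(-0.2076951657150795), np.float64(-0.1979421554354195)]
```

Stand: origin about (0.549, 0.030), yaw about -0.205. The checks hold: width is 159–162 mm, length 297 mm, cap height 93 mm, and the post is within 5 mm of what the text predicts. The roller is at stand (-0.115, 0.005). I turn the tool to the stand's axes and then travel.

Emit:
{"op": "send_rows", "data": {
  "motion": [
    {"rz": -0.11,"jaw": 6},
    {"rz": -0.11,"jaw": 6},
    {"x": -2,"y": -4,"jaw": 6},
    {"x": -2,"y": -4,"jaw": 6},
    {"x": -2,"y": -4,"jaw": 6}
  ]
}}

```text
schema error: expected keys x, y, z, rx, ry, rz, jaw
```

Emit:
{"op": "send_rows", "data": {
  "motion": [
    {"x": -2,"y": -4,"jaw": 6},
    {"x": -2,"y": -4,"jaw": 6},
    {"x": -2,"y": -4,"jaw": 6},
    {"x": -2,"y": -4,"jaw": 6},
    {"x": -2,"y": -4,"jaw": 6}
  ]
}}

```text
schema error: expected keys x, y, z, rx, ry, rz, jaw
```

Emit:
{"op": "send_rows", "data": {
  "motion": [
    {"x": 0,"y": 0,"z": 0,"rx": 0,"ry": 0,"rz": -0.11,"jaw": 6},
    {"x": 0,"y": 0,"z": 0,"rx": 0,"ry": 0,"rz": -0.11,"jaw": 6},
    {"x": -2,"y": -4,"z": 0,"rx": 0,"ry": 0,"rz": 0,"jaw": 6},
    {"x": -2,"y": -4,"z": 0,"rx": 0,"ry": 0,"rz": 0,"jaw": 6},
    {"x": -2,"y": -4,"z": 0,"rx": 0,"ry": 0,"rz": 0,"jaw": 6}
  ]
}}

```text
clock: 0.7
tool_pos: [0.2916, 0.4384, 0.2495]
eef_rot: [0.101, 0.995, -0.0, 0.0]
contact_force: [-0.2, 0.6, 0.3]
opening: 0.676
finger_force: 0.0
```

Emit:
{"op": "send_rows", "data": {
  "motion": [
    {"x": -2,"y": -4,"z": 0,"rx": 0,"ry": 0,"rz": 0,"jaw": 6},
    {"x": -2,"y": -4,"z": 0,"rx": 0,"ry": 0,"rz": 0,"jaw": 6},
    {"x": -2,"y": -4,"z": 0,"rx": 0,"ry": 0,"rz": 0,"jaw": 6},
    {"x": -2,"y": -4,"z": 0,"rx": 0,"ry": 0,"rz": 0,"jaw": 6},
    {"x": -2,"y": -4,"z": 0,"rx": 0,"ry": 0,"rz": 0,"jaw": 6}
  ]
}}

```text
clock: 1.2
tool_pos: [0.3492, 0.2223, 0.2498]
eef_rot: [0.102, 0.995, 0.0, 0.0]
contact_force: [0.9, -0.6, -0.1]
opening: 0.68
finger_force: 0.0
```

Emit:
{"op": "send_rows", "data": {
  "motion": [
    {"x": -2.1,"y": -3.6,"z": 0,"rx": 0,"ry": 0,"rz": 0,"jaw": 6},
    {"x": -2.1,"y": -3.6,"z": 0,"rx": 0,"ry": 0,"rz": 0,"jaw": 6},
    {"x": -2.1,"y": -3.6,"z": 0,"rx": 0,"ry": 0,"rz": 0,"jaw": 6},
    {"x": -2.1,"y": -3.4,"z": 0,"rx": 0,"ry": 0,"rz": 0,"jaw": 6},
    {"x": 0,"y": 0,"z": 0,"rx": 0,"ry": 0,"rz": 0,"jaw": 6}
  ]
}}

```text
clock: 1.7
tool_pos: [0.4036, 0.0622, 0.2495]
eef_rot: [0.107, 0.994, -0.001, 0.0]
contact_force: [0.5, 0.7, -0.5]
opening: 0.679
finger_force: 0.0
```

Run:
```python
from h import *
s=cam('wrist','w1.png');print(s['extrinsics'],s['vertical_fov'])
o=np.array([.549,.03]);xd=np.array([np.cos(.205),-np.sin(.205)]);yd=np.array([-xd[1],xd[0]])
for P in [(-.165,.081,.02),(-.165,-.081,.02),(-.1145,.065,.03),(-.1145,-.055,.03),(.0675,-.148,.09),(.125,.081,.055)]:
    print(P,np.round(proj(s,[*(o+P[0]*xd+P[1]*yd),P[2]])))
```

```text
[[ 0.21270504 -0.93881762 -0.27088381  0.33490542]
 [ 0.97710995  0.20335485  0.06247364  0.0773155 ]
 [-0.00356582 -0.27797172  0.96058264  0.38310824]
 [ 0.          0.          0.          1.        ]] 60.510029963177836
(-0.165, 0.081, 0.02) [357. 158.]
(-0.165, -0.081, 0.02) [197. 160.]
(-0.1145, 0.065, 0.03) [341. 209.]
(-0.1145, -0.055, 0.03) [223. 210.]
(0.0675, -0.148, 0.09) [131. 401.]
(0.125, 0.081, 0.055) [350. 417.]
```

View pics/w1.png

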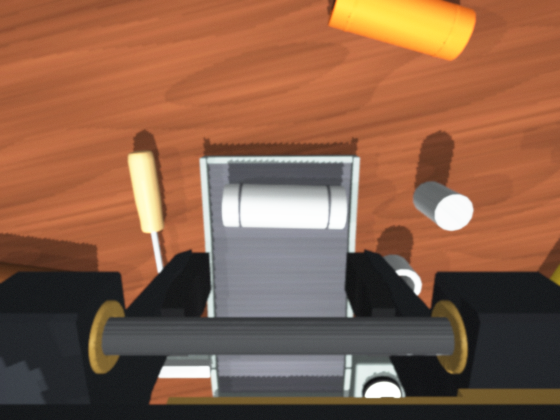

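The wrist view shows the lip corners at (201,158) and (358,157), predicted (197,160) and (357,158). The roller spans columns 222–347 and rows 184–230, so calibration is good to 2–3 mm. I back off 4 mm and descend behind the roller.

Emit:
{"op": "send_rows", "data": {
  "motion": [
    {"x": 0.5,"y": 0,"z": 3,"rx": 0,"ry": 0,"rz": 0,"jaw": 6},
    {"x": 0,"y": 0,"z": 4.5,"rx": 0,"ry": 0,"rz": 0,"jaw": 6},
    {"x": 0,"y": 0,"z": 4.5,"rx": 0,"ry": 0,"rz": 0,"jaw": 6},
    {"x": 0,"y": 0,"z": 4.5,"rx": 0,"ry": 0,"rz": 0,"jaw": 6},
    {"x": 0,"y": 0,"z": 2.5,"rx": 0,"ry": 0,"rz": 0,"jaw": 6}
  ]
}}

```text
clock: 2.25
tool_pos: [0.4029, 0.0684, 0.0903]
eef_rot: [0.101, 0.995, -0.005, 0.001]
contact_force: [0.5, -0.2, 0.1]
opening: 0.681
finger_force: 0.0
```

Emit:
{"op": "send_rows", "data": {
  "motion": [
    {"x": 0,"y": 0,"z": 1.5,"rx": 0,"ry": 0,"rz": 0,"jaw": 6},
    {"x": 0,"y": 0,"z": 1,"rx": 0,"ry": 0,"rz": 0,"jaw": 6},
    {"x": 0,"y": 0,"z": 0.2,"rx": 0,"ry": 0,"rz": 0,"jaw": 6},
    {"x": 0,"y": 0,"z": 0,"rx": 0,"ry": 0,"rz": 0,"jaw": 6},
    {"x": 0,"y": 0,"z": 0,"rx": 0,"ry": 0,"rz": 0,"jaw": 6}
  ]
}}

```text
clock: 2.75
tool_pos: [0.4053, 0.0666, 0.078]
eef_rot: [0.101, 0.995, -0.006, 0.003]
contact_force: [-0.8, 0.5, 0.3]
opening: 0.679
finger_force: 0.0
```

Run:
```python
from h import *
a=cam('side')['img'][160:260,230:370,::-1];cv2.imwrite('pics/s2.png',cv2.resize(a,None,fx=4,fy=4,interpolation=2))
print(get_state()['tool_pos'],get_state()['eef_rot'])
```

```text
[0.40533389 0.06629247 0.078085  ] [ 0.1016867   0.99479287 -0.00632214  0.00264389]
```

View pics/s2.png

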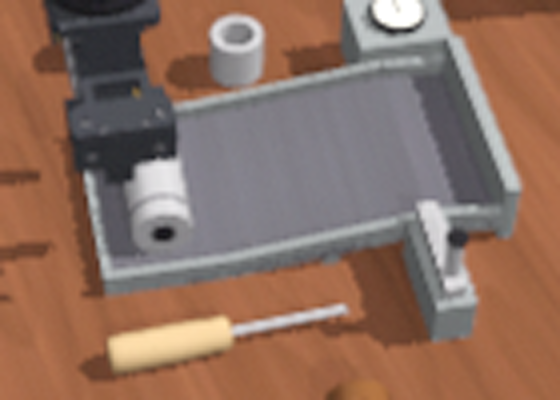

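Run:
```python
from h import *
print(get_state()['q'])
```

```text
[-0.2493549   0.8017679  -0.05698905  2.33119494  1.40114672  0.05544292
 -0.32283058]
```

Joint 6 is at its lower limit of 0.04, because the apron is close to the minimum reach. Leaning the wrist outward (tips towards the base, ry +0.22) solves that, and the face still pushes the roller forward and slightly down.

Emit:
{"op": "send_rows", "data": {
  "motion": [
    {"x": 0,"y": 0,"z": -2.5,"rx": 0,"ry": 0,"rz": 0,"jaw": 6},
    {"x": 0.2,"y": 0,"z": 0,"rx": 0,"ry": 0.11,"rz": 0,"jaw": 6},
    {"x": 0.2,"y": 0,"z": 0,"rx": 0,"ry": 0.11,"rz": 0,"jaw": 6},
    {"x": 0,"y": 0,"z": 0,"rx": 0,"ry": 0,"rz": 0,"jaw": 6},
    {"x": 0,"y": 0,"z": 0,"rx": 0,"ry": 0,"rz": 0,"jaw": 6}
  ]
}}

```text
clock: 3.3
tool_pos: [0.4092, 0.0628, 0.088]
eef_rot: [0.106, 0.992, -0.003, -0.069]
contact_force: [-0.2, 0.2, -0.3]
opening: 0.683
finger_force: 0.0
```

```bash
cat >> h.py <<'E'
from scipy.spatial.transform import Rotation as R
O=np.array([.5494,.0315,0]);RS=R.from_euler('z',-.205).as_matrix()
def rep():
    s=get_state();M=RS.T@R.from_quat(s['eef_rot']).as_matrix();p=RS.T@(s['tool_pos']-O)
    print('clk',s['clock'],'q',np.round(s['q'],2),'F',np.round(RS.T@s['contact_force'],1),'op',s['opening'])
    print('TCP stand mm',np.round(p*1e3,1),'tip',np.round((p+M[:,2]*.011)*1e3,1));print('axes cols',np.round(M,3).tolist())
E
python3 -c "from h import *;rep()"
```

```text
clk 3.3 q [ 0.11  0.85 -0.56  2.18  0.84  0.49  0.24] F [-0.3  0.1 -0.3] op 0.6825650670799522
TCP stand mm [-143.7    2.1   88. ] tip [-145.2    1.9   77.1]
axes cols [[-0.991, 0.006, -0.137], [0.008, 1.0, -0.02], [0.137, -0.021, -0.99]]
```

Emit:
{"op": "send_rows", "data": {
  "motion": [
    {"x": 0.4,"y": 0,"z": 0,"rx": 0.02,"ry": 0.06,"rz": 0,"jaw": 6},
    {"x": 0.4,"y": 0,"z": 0,"rx": 0,"ry": 0.03,"rz": 0,"jaw": 6},
    {"x": 0.2,"y": 0,"z": 1.5,"rx": 0,"ry": 0,"rz": 0,"jaw": 6},
    {"x": 0.2,"y": 0,"z": 1.5,"rx": 0,"ry": 0,"rz": 0,"jaw": 6},
    {"x": 0,"y": 0,"z": 0,"rx": 0,"ry": 0,"rz": 0,"jaw": 6}
  ]
}}

```text
clock: 3.8
tool_pos: [0.3882, 0.0658, 0.0605]
eef_rot: [0.102, 0.988, -0.011, -0.116]
contact_force: [-1.2, 0.1, -0.4]
opening: 0.675
finger_force: 0.0
```

```bash
python3 -c "from h import *;rep()"
```

```text
clk 3.8 q [ 0.11  0.92 -0.57  2.16  0.8   0.53  0.27] F [-1.2 -0.1 -0.4] op 0.6747950221636564
TCP stand mm [-164.8    0.8   60.5] tip [-167.3    0.3   49.8]
axes cols [[-0.974, -0.005, -0.228], [0.005, 0.999, -0.046], [0.228, -0.046, -0.973]]
```

Emit:
{"op": "send_rows", "data": {
  "motion": [
    {"x": -0.2,"y": 0,"z": 1,"rx": -0.045,"ry": 0,"rz": 0,"jaw": 6},
    {"x": -0.6,"y": 0.05,"z": 0.9,"rx": 0,"ry": 0,"rz": 0,"jaw": 6},
    {"x": -0.6,"y": 0.05,"z": 0.7,"rx": 0,"ry": 0,"rz": 0,"jaw": 6},
    {"x": 0,"y": 0,"z": 0,"rx": 0,"ry": 0,"rz": 0,"jaw": 6},
    {"x": 0,"y": 0,"z": 0,"rx": 0,"ry": 0,"rz": 0,"jaw": 6}
  ]
}}

```text
clock: 4.3
tool_pos: [0.3983, 0.0654, 0.0329]
eef_rot: [0.106, 0.988, 0.013, -0.113]
contact_force: [-0.8, -0.2, 0.5]
opening: 0.685
finger_force: 0.0
```

```bash
python3 -c "from h import *;rep()"
```

```text
clk 4.3 q [ 0.13  0.98 -0.54  2.15  0.86  0.46  0.27] F [-0.8 -0.4  0.5] op 0.6850299456937908
TCP stand mm [-154.8    2.4   32.9] tip [-157.3    2.5   22.2]
axes cols [[-0.974, 0.009, -0.227], [0.008, 1.0, 0.004], [0.227, 0.002, -0.974]]
```

Emit:
{"op": "send_rows", "data": {
  "motion": [
    {"x": -0.3,"y": 0,"z": -0.07,"rx": 0,"ry": 0,"rz": 0,"jaw": 6},
    {"x": -0.3,"y": 0,"z": -0.07,"rx": 0,"ry": 0,"rz": 0,"jaw": 6},
    {"x": -0.5,"y": 0,"z": -0.12,"rx": 0,"ry": 0,"rz": 0,"jaw": 6},
    {"x": -0.6,"y": 0,"z": -0.14,"rx": 0,"ry": 0,"rz": 0,"jaw": 6},
    {"x": -0.6,"y": 0,"z": -0.14,"rx": 0,"ry": 0,"rz": 0,"jaw": 6}
  ]
}}

```text
clock: 4.8
tool_pos: [0.422, 0.0596, 0.033]
eef_rot: [0.107, 0.988, 0.014, -0.113]
contact_force: [-0.2, 0.9, -0.1]
opening: 0.686
finger_force: 0.1
```

Emit:
{"op": "send_rows", "data": {
  "motion": [
    {"x": -0.6,"y": 0,"z": -0.14,"rx": 0,"ry": 0,"rz": 0,"jaw": 6},
    {"x": -0.6,"y": 0,"z": -0.14,"rx": 0,"ry": 0,"rz": 0,"jaw": 6},
    {"x": -0.6,"y": 0,"z": -0.14,"rx": 0,"ry": 0,"rz": 0,"jaw": 6},
    {"x": -0.6,"y": 0,"z": -0.14,"rx": 0,"ry": 0,"rz": 0,"jaw": 6},
    {"x": -0.6,"y": 0,"z": -0.16,"rx": 0,"ry": 0,"rz": 0,"jaw": 6}
  ]
}}

```text
clock: 5.3
tool_pos: [0.4486, 0.0535, 0.0335]
eef_rot: [0.106, 0.987, 0.013, -0.116]
contact_force: [-8.7, 1.3, 7.3]
opening: 0.678
finger_force: 4.8
```

Run:
```python
from h import *
rep()
a=cam('side')['img'][160:260,230:370,::-1];cv2.imwrite('pics/s3.png',cv2.resize(a,None,fx=4,fy=4,interpolation=2))
```

```text
clk 5.3 q [ 0.2   1.01 -0.62  1.99  0.77  0.62  0.42] F [-8.8 -0.5  7.3] op 0.6780266928249609
TCP stand mm [-103.2    1.    33.5] tip [-105.7    1.    22.8]
axes cols [[-0.973, 0.009, -0.233], [0.008, 1.0, 0.003], [0.233, 0.001, -0.973]]
```

View pics/s3.png

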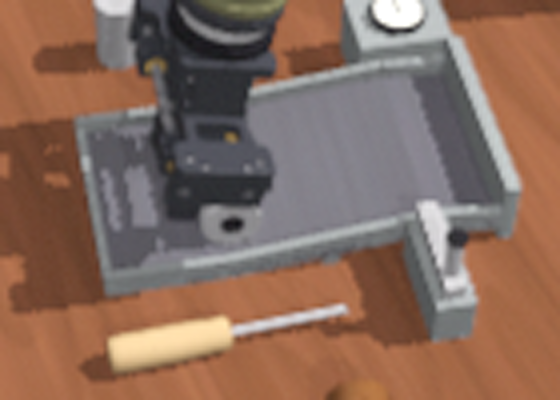

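The roller is at the foot of the ramp (end face at crop (232,222)), in contact and square. The force is about 11 N, partly downward from the lean, so I straighten the tool while pushing on up the slope.

Emit:
{"op": "send_rows", "data": {
  "motion": [
    {"x": -0.58,"y": 0,"z": -0.19,"rx": 0,"ry": -0.04,"rz": 0,"jaw": 6},
    {"x": -0.58,"y": 0,"z": -0.16,"rx": 0,"ry": -0.04,"rz": 0,"jaw": 6},
    {"x": -0.59,"y": 0,"z": -0.14,"rx": 0,"ry": -0.04,"rz": 0,"jaw": 6},
    {"x": -0.6,"y": 0,"z": -0.11,"rx": 0,"ry": -0.04,"rz": 0,"jaw": 6},
    {"x": -0.6,"y": 0,"z": -0.09,"rx": 0,"ry": -0.04,"rz": 0,"jaw": 6}
  ]
}}

```text
clock: 5.85
tool_pos: [0.4805, 0.047, 0.0356]
eef_rot: [0.107, 0.994, 0.003, -0.014]
contact_force: [-1.8, 0.2, 1.2]
opening: 0.679
finger_force: 1.0
```

```bash
python3 -c "from h import *;rep()"
```

```text
clk 5.85 q [ 0.05  0.93 -0.39  2.09  1.03  0.35  0.16] F [-1.8 -0.2  1.2] op 0.6793461657764257
TCP stand mm [-70.6   1.1  35.6] tip [-70.9   1.2  24.6]
axes cols [[-1.0, 0.009, -0.029], [0.009, 1.0, 0.003], [0.029, 0.003, -1.0]]
```

Emit:
{"op": "send_rows", "data": {
  "motion": [
    {"x": -0.7,"y": 0,"z": -0.1,"rx": 0,"ry": 0,"rz": 0,"jaw": 6},
    {"x": -0.7,"y": 0,"z": -0.1,"rx": 0,"ry": 0,"rz": 0,"jaw": 6},
    {"x": -0.7,"y": 0,"z": -0.1,"rx": 0,"ry": 0,"rz": 0,"jaw": 6},
    {"x": -0.7,"y": 0,"z": -0.1,"rx": 0,"ry": 0,"rz": 0,"jaw": 6},
    {"x": -0.7,"y": 0,"z": -0.1,"rx": 0,"ry": 0,"rz": 0,"jaw": 6}
  ]
}}

```text
clock: 6.35
tool_pos: [0.516, 0.0389, 0.0395]
eef_rot: [0.108, 0.994, 0.003, -0.015]
contact_force: [-2.1, 0.1, 2.0]
opening: 0.678
finger_force: 1.3
```

```bash
python3 -c "from h import *;rep()"
```

```text
clk 6.35 q [ 0.13  0.95 -0.48  1.98  0.94  0.47  0.29] F [-2.1 -0.3  2. ] op 0.6780720192517096
TCP stand mm [-34.2   0.4  39.5] tip [-34.5   0.5  28.5]
axes cols [[-1.0, 0.011, -0.029], [0.011, 1.0, 0.003], [0.03, 0.003, -1.0]]
```

Emit:
{"op": "send_rows", "data": {
  "motion": [
    {"x": -0.7,"y": 0,"z": -0.1,"rx": 0,"ry": 0,"rz": 0,"jaw": 6},
    {"x": -0.7,"y": 0,"z": -0.1,"rx": 0,"ry": 0,"rz": 0,"jaw": 6},
    {"x": -0.7,"y": 0,"z": -0.1,"rx": 0,"ry": 0,"rz": 0,"jaw": 6},
    {"x": -0.7,"y": 0,"z": -0.1,"rx": 0,"ry": 0,"rz": 0,"jaw": 6},
    {"x": -0.7,"y": 0,"z": -0.1,"rx": 0,"ry": 0,"rz": 0,"jaw": 6}
  ]
}}

```text
clock: 6.85
tool_pos: [0.55, 0.0317, 0.0436]
eef_rot: [0.107, 0.994, 0.003, -0.014]
contact_force: [-1.4, 0.8, 1.9]
opening: 0.684
finger_force: 1.3
```

Emit:
{"op": "send_rows", "data": {
  "motion": [
    {"x": -0.6,"y": 0,"z": -0.09,"rx": 0,"ry": 0,"rz": 0,"jaw": 6},
    {"x": -0.6,"y": 0,"z": -0.09,"rx": 0,"ry": 0,"rz": 0,"jaw": 6},
    {"x": -0.6,"y": 0,"z": -0.09,"rx": 0,"ry": 0,"rz": 0,"jaw": 6},
    {"x": -0.6,"y": 0,"z": -0.09,"rx": 0,"ry": 0,"rz": 0,"jaw": 6},
    {"x": -0.6,"y": 0,"z": -0.09,"rx": 0,"ry": 0,"rz": 0,"jaw": 6}
  ]
}}

```text
clock: 7.35
tool_pos: [0.5793, 0.0253, 0.0472]
eef_rot: [0.107, 0.994, 0.003, -0.014]
contact_force: [-2.0, 0.4, 1.6]
opening: 0.679
finger_force: 1.3
```

```bash
python3 -c "from h import *;rep()"
```

```text
clk 7.35 q [ 0.2   1.   -0.58  1.79  0.84  0.64  0.48] F [-2.1 -0.1  1.6] op 0.679243966487362
TCP stand mm [30.6  0.  47.2] tip [30.3  0.  36.2]
axes cols [[-1.0, 0.01, -0.029], [0.01, 1.0, 0.003], [0.029, 0.002, -1.0]]
```

Emit:
{"op": "send_rows", "data": {
  "motion": [
    {"x": -0.4,"y": 0,"z": -0.06,"rx": 0,"ry": 0,"rz": 0,"jaw": 6},
    {"x": -0.4,"y": 0,"z": -0.06,"rx": 0,"ry": 0,"rz": 0,"jaw": 6},
    {"x": -0.4,"y": 0,"z": -0.05,"rx": 0,"ry": 0,"rz": 0,"jaw": 6},
    {"x": -0.4,"y": 0,"z": -0.03,"rx": 0,"ry": 0,"rz": 0,"jaw": 6},
    {"x": -0.4,"y": 0,"z": -0.01,"rx": 0,"ry": 0,"rz": 0,"jaw": 6}
  ]
}}

```text
clock: 7.85
tool_pos: [0.5993, 0.0208, 0.0487]
eef_rot: [0.107, 0.994, 0.003, -0.014]
contact_force: [0.3, 0.3, 0.1]
opening: 0.677
finger_force: 0.0
```

Emit:
{"op": "send_rows", "data": {
  "motion": [
    {"x": -0.5,"y": 0,"z": -0.01,"rx": 0,"ry": 0,"rz": 0,"jaw": 6},
    {"x": -0.5,"y": 0,"z": -0.01,"rx": 0,"ry": 0,"rz": 0,"jaw": 6},
    {"x": -0.4,"y": 0,"z": 0,"rx": 0,"ry": 0,"rz": 0,"jaw": 6},
    {"x": 0,"y": 0,"z": 0,"rx": 0,"ry": 0,"rz": 0,"jaw": 6},
    {"x": 0,"y": 0,"z": 0,"rx": 0,"ry": 0,"rz": 0,"jaw": 6}
  ]
}}

```text
clock: 8.35
tool_pos: [0.6121, 0.0182, 0.0484]
eef_rot: [0.107, 0.994, 0.003, -0.015]
contact_force: [0.2, -0.4, 0.1]
opening: 0.68
finger_force: 0.0
```

Run:
```python
from h import *
rep()
a=cam('side')['img'][160:260,260:370,::-1];b=cam('top')['img'][130:230,235:335,::-1]
cv2.imwrite('pics/s4.png',cv2.resize(np.hstack([a,b]),None,fx=3.8,fy=3.8,interpolation=2))
```

```text
clk 8.35 q [ 0.22  1.03 -0.6   1.69  0.8   0.72  0.56] F [ 0.3 -0.3  0.1] op 0.6799653416984077
TCP stand mm [64.1 -0.3 48.4] tip [63.8 -0.2 37.4]
axes cols [[-1.0, 0.01, -0.029], [0.01, 1.0, 0.003], [0.029, 0.002, -1.0]]
```

View pics/s4.png

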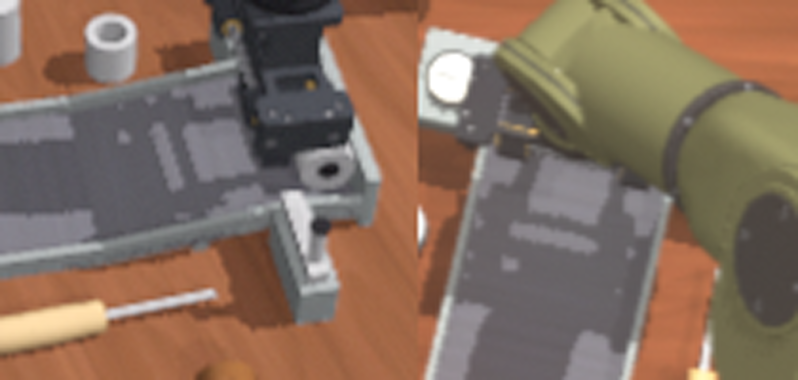

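The roller's end face is at crop (328,170) against the stop, the fingertips are clear (zero force), and the keeper is still out. I go straight up, close the jaws and move across to the right of the post.

Emit:
{"op": "send_rows", "data": {
  "motion": [
    {"x": 0,"y": 0,"z": -2,"rx": 0,"ry": 0,"rz": 0,"jaw": 6},
    {"x": 0,"y": 0,"z": -4.5,"rx": 0,"ry": 0,"rz": 0,"jaw": 6},
    {"x": 0,"y": 0,"z": -4.5,"rx": 0,"ry": 0,"rz": 0,"jaw": 6},
    {"x": -0.3,"y": -4,"z": 0,"rx": 0,"ry": -0.03,"rz": 0,"jaw": 0},
    {"x": 0,"y": -4.5,"z": 0,"rx": 0,"ry": 0,"rz": 0,"jaw": 0}
  ]
}}

```text
clock: 8.95
tool_pos: [0.601, -0.0645, 0.1604]
eef_rot: [0.105, 0.995, 0.002, 0.003]
contact_force: [0.9, -2.0, -0.5]
opening: 0.522
finger_force: 0.0
```

Emit:
{"op": "send_rows", "data": {
  "motion": [
    {"x": 0,"y": -4.5,"z": 0,"rx": 0,"ry": 0,"rz": 0,"jaw": 0},
    {"x": 0,"y": -4.5,"z": 0,"rx": 0,"ry": 0,"rz": 0,"jaw": 0},
    {"x": 0,"y": -1.5,"z": 0,"rx": 0,"ry": 0,"rz": 0,"jaw": 0},
    {"x": 0,"y": 0,"z": 0,"rx": 0,"ry": 0,"rz": 0,"jaw": 0},
    {"x": 0,"y": 0,"z": 0,"rx": 0,"ry": 0,"rz": 0,"jaw": 0}
  ]
}}

```text
clock: 9.45
tool_pos: [0.5781, -0.167, 0.1581]
eef_rot: [0.106, 0.994, 0.002, 0.001]
contact_force: [-1.2, 0.1, 0.9]
opening: 0.072
finger_force: 0.0
```

Run:
```python
from h import *
rep()
w=cam('wrist')
for P in [(.0675,-.148,.09),(.103,.06,.067),(.103,-.06,.067),(.125,-.081,.055)]:
    print(P,np.round(proj(w,O+RS@np.array(P))))
a=cam('side')['img'][150:260,260:370,::-1];t=cam('top')['img'][130:240,225:335,::-1];b=w['img'][:,:,::-1]
cv2.imwrite('pics/w5.png',np.hstack([cv2.resize(b,(466,350)),np.vstack([cv2.resize(a,(175,175)),cv2.resize(t,(175,175))])]))
```

```text
clk 9.45 q [ 0.6   0.87 -0.72  1.71  0.72  0.85  0.92] F [-1.1 -0.2  0.9] op 0.0715615398126146
TCP stand mm [  68.5 -188.5  158.1] tip [  68.6 -188.4  147.1]
axes cols [[-1.0, 0.008, 0.001], [0.008, 1.0, 0.005], [-0.001, 0.005, -1.0]]
(0.0675, -0.148, 0.09) [346. 224.]
(0.103, 0.06, 0.067) [642. 260.]
(0.103, -0.06, 0.067) [467. 262.]
(0.125, -0.081, 0.055) [425. 283.]
```

View pics/w5.png

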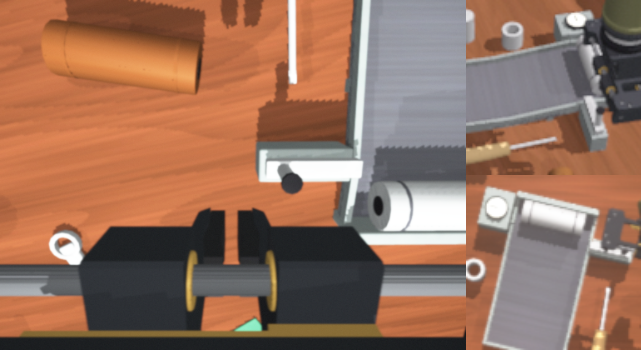

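The wrist view puts the post cap at full-size pixel (350,220), predicted (346,224). The roller lies square against the stop and the keeper is out. I descend to the right of the post, then push along +y.

Emit:
{"op": "send_rows", "data": {
  "motion": [
    {"x": 0,"y": 0,"z": 2,"rx": 0,"ry": 0,"rz": 0,"jaw": 0},
    {"x": 0,"y": 0,"z": 3,"rx": 0,"ry": 0,"rz": 0,"jaw": 0},
    {"x": 0,"y": 0,"z": 2.5,"rx": 0,"ry": 0,"rz": 0,"jaw": 0},
    {"x": 0,"y": 0,"z": 0.9,"rx": 0,"ry": 0,"rz": 0,"jaw": 0},
    {"x": 0,"y": 0,"z": 0,"rx": 0,"ry": 0,"rz": 0,"jaw": 0}
  ]
}}

```text
clock: 10.1
tool_pos: [0.5775, -0.1674, 0.073]
eef_rot: [0.106, 0.994, 0.001, -0.0]
contact_force: [0.6, -0.4, -0.2]
opening: 0.004
finger_force: 0.0
```

Emit:
{"op": "send_rows", "data": {
  "motion": [
    {"x": 0,"y": 0.8,"z": 0,"rx": 0,"ry": 0,"rz": 0,"jaw": 0},
    {"x": 0,"y": 0.8,"z": 0,"rx": 0,"ry": 0,"rz": 0,"jaw": 0},
    {"x": 0,"y": 0.8,"z": 0,"rx": 0,"ry": 0,"rz": 0,"jaw": 0},
    {"x": 0,"y": 0.8,"z": 0,"rx": 0,"ry": 0,"rz": 0,"jaw": 0},
    {"x": 0,"y": 0,"z": 0,"rx": 0,"ry": 0,"rz": 0,"jaw": 0}
  ]
}}

```text
clock: 10.6
tool_pos: [0.5856, -0.1359, 0.0747]
eef_rot: [0.106, 0.994, 0.002, 0.001]
contact_force: [-0.6, 0.3, 0.0]
opening: 0.008
finger_force: 0.0
```

```bash
python3 -c "from h import *;rep()"
```

```text
clk 10.6 q [ 0.5   0.97 -0.62  1.75  0.83  0.7   0.77] F [-0.7  0.2  0. ] op 0.00780456274085646
TCP stand mm [  69.5 -156.5   74.7] tip [  69.5 -156.5   63.7]
axes cols [[-1.0, 0.008, 0.002], [0.008, 1.0, 0.003], [-0.002, 0.003, -1.0]]
```

Run:
```python
from h import *
w=cam('wrist')['img'][150:420,200:500,::-1];a=cam('side')['img'][180:260,300:380,::-1]
cv2.imwrite('pics/w6.png',np.hstack([cv2.resize(w,(400,360)),cv2.resize(a,(360,360),interpolation=2)]))
```

```text
(no output)
```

View pics/w6.png

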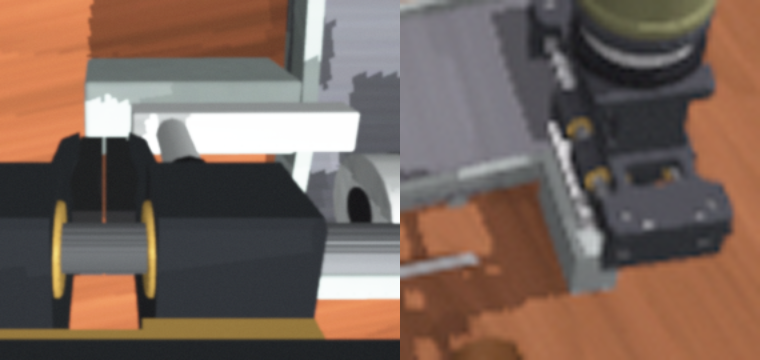

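The right finger back sits against the post, and the keeper nose is already moving in over the rail. I push on.

Emit:
{"op": "send_rows", "data": {
  "motion": [
    {"x": 0,"y": 0.8,"z": 0,"rx": 0,"ry": 0,"rz": 0,"jaw": 0},
    {"x": 0,"y": 0.8,"z": 0,"rx": 0,"ry": 0,"rz": 0,"jaw": 0},
    {"x": 0,"y": 0.8,"z": 0,"rx": 0,"ry": 0,"rz": 0,"jaw": 0},
    {"x": 0,"y": 0.7,"z": 0,"rx": 0,"ry": 0,"rz": 0,"jaw": 0},
    {"x": 0,"y": 0.4,"z": 0,"rx": 0,"ry": 0,"rz": 0,"jaw": 0}
  ]
}}

```text
clock: 11.2
tool_pos: [0.592, -0.1022, 0.0738]
eef_rot: [0.107, 0.994, 0.001, 0.0]
contact_force: [-0.8, -1.6, -1.0]
opening: 0.009
finger_force: 1.0
```

Emit:
{"op": "send_rows", "data": {
  "motion": [
    {"x": 0,"y": 0.2,"z": 0,"rx": 0,"ry": 0,"rz": 0,"jaw": 0},
    {"x": 0,"y": 0.2,"z": 0,"rx": 0,"ry": 0,"rz": 0,"jaw": 0},
    {"x": 0,"y": 0.1,"z": 0,"rx": 0,"ry": 0,"rz": 0,"jaw": 0},
    {"x": 0,"y": 0,"z": 0,"rx": 0,"ry": 0,"rz": 0,"jaw": 0},
    {"x": 0,"y": 0,"z": 0,"rx": 0,"ry": 0,"rz": 0,"jaw": 0}
  ]
}}

```text
clock: 11.7
tool_pos: [0.5927, -0.0993, 0.0738]
eef_rot: [0.108, 0.994, 0.001, 0.0]
contact_force: [-1.2, -3.4, -1.4]
opening: 0.004
finger_force: 1.7
```

```bash
python3 -c "from h import *;rep()"
```

```text
clk 11.7 q [ 0.43  0.97 -0.62  1.75  0.83  0.7   0.71] F [-0.5 -3.6 -1.4] op 0.004040163374663609
TCP stand mm [  69.  -119.2   73.8] tip [  69.  -119.2   62.8]
axes cols [[-1.0, 0.01, 0.0], [0.01, 1.0, 0.001], [-0.0, 0.001, -1.0]]
```

Emit:
{"op": "send_rows", "data": {
  "motion": [
    {"x": 0,"y": 0.2,"z": 0,"rx": 0,"ry": 0,"rz": 0,"jaw": 0},
    {"x": 0,"y": 0.2,"z": 0,"rx": 0,"ry": 0,"rz": 0,"jaw": 0},
    {"x": 0,"y": 0,"z": 0,"rx": 0,"ry": 0,"rz": 0,"jaw": 0},
    {"x": 0,"y": 0,"z": 0,"rx": 0,"ry": 0,"rz": 0,"jaw": 0},
    {"x": 0,"y": 0,"z": 0,"rx": 0,"ry": 0,"rz": 0,"jaw": 0}
  ]
}}

```text
clock: 12.2
tool_pos: [0.5927, -0.099, 0.0738]
eef_rot: [0.109, 0.994, -0.002, -0.001]
contact_force: [-4.1, -8.6, 0.8]
opening: 0.006
finger_force: 4.9
```

```bash
python3 -c "from h import *;rep()"
```

```text
clk 12.2 q [ 0.42  0.97 -0.61  1.75  0.83  0.71  0.7 ] F [-2.2 -9.2  0.8] op 0.006446944438988843
TCP stand mm [  68.9 -118.9   73.8] tip [  68.9 -119.    62.8]
axes cols [[-1.0, 0.013, -0.001], [0.013, 1.0, -0.005], [0.001, -0.005, -1.0]]
```

The arm no longer advances and the force has risen to 9 N, so the keeper is at its end. I back off, rise and check.

Emit:
{"op": "send_rows", "data": {
  "motion": [
    {"x": 0,"y": -0.8,"z": 0,"rx": 0,"ry": 0,"rz": 0,"jaw": 0},
    {"x": 0,"y": -1.2,"z": 0,"rx": 0,"ry": 0,"rz": 0,"jaw": 0},
    {"x": 0,"y": -1,"z": -1,"rx": 0,"ry": 0,"rz": 0,"jaw": 0},
    {"x": 0,"y": -1,"z": -4,"rx": 0,"ry": 0,"rz": 0,"jaw": 0},
    {"x": 0,"y": -1,"z": -4,"rx": 0,"ry": 0,"rz": 0,"jaw": 0}
  ]
}}

```text
clock: 12.7
tool_pos: [0.5828, -0.1439, 0.1651]
eef_rot: [0.107, 0.994, 0.002, 0.0]
contact_force: [-0.2, -1.2, 1.3]
opening: 0.005
finger_force: 0.0
```

Emit:
{"op": "send_rows", "data": {
  "motion": [
    {"x": 0,"y": -3,"z": -3,"rx": 0,"ry": 0,"rz": 0,"jaw": 0},
    {"x": 0,"y": -3,"z": -2,"rx": 0,"ry": 0,"rz": 0,"jaw": 0},
    {"x": 0,"y": 0,"z": 0,"rx": 0,"ry": 0,"rz": 0,"jaw": 0},
    {"x": 0,"y": 0,"z": 0,"rx": 0,"ry": 0,"rz": 0,"jaw": 0},
    {"x": 0,"y": 0,"z": 0,"rx": 0,"ry": 0,"rz": 0,"jaw": 0}
  ]
}}

```text
clock: 13.2
tool_pos: [0.5703, -0.2011, 0.2137]
eef_rot: [0.106, 0.994, 0.002, 0.0]
contact_force: [0.3, -0.2, 0.1]
opening: 0.002
finger_force: 0.0
```

Run:
```python
from h import *
rep()
w=cam('wrist')['img'][100:330,150:560,::-1];a=cam('top')['img'][130:230,235:335,::-1];cv2.imwrite('pics/w7.png',np.hstack([cv2.resize(w,(499,280)),cv2.resize(a,(280,280),interpolation=2)]))
```

```text
clk 13.2 q [ 0.68  0.8  -0.77  1.65  0.65  0.96  1.03] F [ 0.4 -0.2  0.1] op 0.002026215372339967
TCP stand mm [  67.8 -223.5  213.7] tip [  67.8 -223.4  202.7]
axes cols [[-1.0, 0.008, 0.0], [0.008, 1.0, 0.004], [-0.0, 0.004, -1.0]]
```

View pics/w7.png

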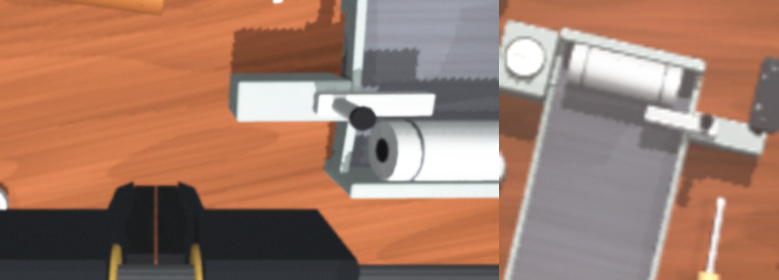

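The keeper slide is fully in behind the seated, square roller, with the post cap at crop (362,118). The arm is clear, so I hand in.

```bash
python3 -c "from plant import *;print(finish_job())"
```

```text
the job is handed in; nothing more can be done
None
```

The job is handed in: the roller rests square against the end stop, the keeper was pushed to its end behind it, and the arm is clear; no verdict came back.

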